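# Stand the amber reagent bottles in their spill dishes

### The job

Pick out the four amber glass reagent bottles and stand each one upright inside the spill dish that has the same colour as its cap, setting it down gently on the dish floor without dropping it. Leave the two white plastic bottles standing where they are, and let go of everything at the end.

Things in the scene. Friction and masses are not known exactly. Their poses are not given: they have to be found in the camera images.
- bottle_red_mid (a point): upright closed reagent bottle of dark brown (amber) glass with a red screw cap; round, 50 mm diameter up to 60 mm height, then a shoulder narrowing to the cap (32 mm diameter, 72 to 95 mm high); 95 mm tall in all, about 130 g. The point is on its axis, half-way up (47.5 mm above its underside); z is up along its axis
- bottle_blue_mid (a point): upright closed reagent bottle of dark brown (amber) glass with a blue screw cap; round, 50 mm diameter up to 60 mm height, then a shoulder narrowing to the cap (32 mm diameter, 72 to 95 mm high); 95 mm tall in all, about 130 g. The point is on its axis, half-way up (47.5 mm above its underside); z is up along its axis
- bottle_yellow_mid (a point): upright closed reagent bottle of dark brown (amber) glass with a yellow screw cap; round, 50 mm diameter up to 60 mm height, then a shoulder narrowing to the cap (32 mm diameter, 72 to 95 mm high); 95 mm tall in all, about 130 g. The point is on its axis, half-way up (47.5 mm above its underside); z is up along its axis
- bottle_green_mid (a point): upright closed reagent bottle of dark brown (amber) glass with a green screw cap; round, 50 mm diameter up to 60 mm height, then a shoulder narrowing to the cap (32 mm diameter, 72 to 95 mm high); 95 mm tall in all, about 130 g. The point is on its axis, half-way up (47.5 mm above its underside); z is up along its axis
- dish_red_floor (a point): round shallow red plastic spill dish, fixed to the bench so that it does not shift: 84 mm outside, 76 mm inside diameter, rim 12 mm high above the bench, floor 4 mm thick. The point is the centre of its inner floor, 4 mm above the bench; z is up
- dish_blue_floor (a point): round shallow blue plastic spill dish, fixed to the bench so that it does not shift: 84 mm outside, 76 mm inside diameter, rim 12 mm high above the bench, floor 4 mm thick. The point is the centre of its inner floor, 4 mm above the bench; z is up
- dish_yellow_floor (a point): round shallow yellow plastic spill dish, fixed to the bench so that it does not shift: 84 mm outside, 76 mm inside diameter, rim 12 mm high above the bench, floor 4 mm thick. The point is the centre of its inner floor, 4 mm above the bench; z is up
- dish_green_floor (a point): round shallow green plastic spill dish, fixed to the bench so that it does not shift: 84 mm outside, 76 mm inside diameter, rim 12 mm high above the bench, floor 4 mm thick. The point is the centre of its inner floor, 4 mm above the bench; z is up
- white_round_mid (a point): bystander: round opaque white plastic bottle with a red cap, loose, otherwise of the same shape and size as the amber bottles; the point is on its axis, half-way up (47.5 mm)
- white_square_mid (a point): bystander: square opaque white plastic bottle (48 x 48 mm, 64 mm to its shoulder, 95 mm tall) with a blue cap, loose; the point is on its axis, half-way up (47.5 mm); x and y are normal to its sides
Things that resemble listed ones, but are neither listed nor needed, are in the scene too. What is shaped like the part that bears bottle_yellow_mid but purple is not meant.

How it is judged:
By the outcome, as a careful person would: the job done as asked, in the order asked, and still so for the second after the job is handed in, with the robot touching nothing.
It also fails if it takes over 109 s, if anything falls off the work surface, if the arm or the gripper's body presses on something with over 40 N, if the wrist force passes 120 N, or if a joint passes its speed limit or range.

### The arm

A 6-joint arm with a two-finger parallel gripper is mounted at the origin on the work surface. World frame = base frame: x ahead of the robot, y to its left, z up, the work surface at z = 0. Lengths are in m, angles in rad, forces in N, time in s.
With the tool pointing down it reaches from about 0.375 to 0.975 m from the base axis. Payload 3.8 kg.
Tool frame: the origin (TCP) lies midway between the tips of the shut fingers; the grasp point (between the pads) lies 19 mm behind it; z points along the fingers, y is the line along which they close (so a half turn about z gives the same grasp; the last joint's range is limited). The gripper opens to 85 mm and grips with 20 to 120 N. Pads are 22 mm wide; open, the fingers measure 114 mm over their backs; the gripper's body (76 mm by 85 mm) begins 54 mm behind the grasp point. The pads swing forward as they close: fully open they stand 13 mm farther back than shut.
Start: joints at [-1.234, 0.264, 1.604, -0, 1.274, -0.037], TCP at [0.246, -0.628, 0.231] pointing down, gripper open.
Joint ranges: [-2.63, 2.63], [-0.94, 2.18], [0.31, 2.57], [-1.31, 4.45], [0, 2.66], [-2.55, 2.55]. Speed limits (rad/s): [2.57, 2.57, 3.14, 3.14, 3.14, 3.14].

### API

Orientations are given as a rotation vector (axis times angle).
In Python, from workcell import bot gives the robot as it stands.
- The arm moves only by the tool jog_arm, never from a script. Its argument "motion" is a list of rows, each a list of 5 numbers: the opening, from -1 (shut) to 1 (fully open), then the shift along the tool's x, y, z in mm, then the turn about the tool's z in degrees. In form: [[claw, x, y, z, twist], ...]. A call has 1 to 10 rows; each row shifts and turns the commanded pose from where the row before left it, along the tool's axes as they then stand; what a row does not reach is not made up. A row lasts 1/12 s, in which the tool goes at most 41.7 mm and 7.16 degrees, less where a joint would pass 70% of its speed; a pose out of reach is approached as far as the arm can. A call with a gripper value outside its range is refused whole. The fingers move at their own pace and stop on an object; "force" is the grip in N (left out, the last holds). Time passes only in rows, so rows that do not move let the fingers close. It gives the time, the measured TCP pose, the force, the opening and the grip force at its end, in the units of the state.
- bot.read_state(): the state, without advancing time (a new reading comes with each control period).
- bot.read_camera(name): name is "scene" or "top" or "wrist"; returns (picture, depth): 400x640x3 uint8, red, green, blue; 400x640 float32, m along the optical axis (not along the pixel's ray), 0 where there is no reading.
- bot.get_calibration(name): a dict with "vfov" (degrees; the focal length in pixels is half the picture's height over the tangent of half this angle, whatever the lens; pixels are square), "cx", "cy" (the principal point, pixels), "dist" ([k1, k2, p1, p2, k3] as OpenCV has them; the pictures are not rectified), "rvec" (rotation vector, rad) and "tvec" (3), from world to camera coordinates, as OpenCV has them; the wrist camera has in their place "tool_from_camera" (4x4, takes a point from camera to tool coordinates, whose origin is the TCP and whose axes are the flange's). Camera axes: x right, y down, z forward; pixel columns grow to the right and rows downward; lengths in m; the calibration is good to about 2 mm. A picture is of the moment at which its call begins: read the wrist's pose just before it. get_calibration takes no time and is no camera call.
- bot.finish_job(): hands the job in; it is judged then, once.
The state is a dict: "time": time; "q": joint angles; "joint_vel": joint speeds; "joint_torque": joint torques, N m; "tool_pos": TCP position; "tcp_rot": TCP orientation; "wrist_force": force on the tool from outside, world axes, zero at the start; "torque": the same for the moment, N m; "width": opening from 0.0 (shut) to 1.0 (fully open); "grip_force": force on a finger pad.
Only numpy, scipy, OpenCV 4.12 (cv2) and the standard library are available. Lean on these libraries where they do the work, as an engineer would, in place of code of your own. Each camera call takes 0.05 s, during which the arm holds its last target. There are 200 camera calls.

## Working session

There is one attempt and no reset: what is moved stays moved. The work goes in short steps, Python scripts to look and compute and a tool call to move; the robot and the scene stay as the last step left them, time stands still between calls to the robot, and variables do not carry over. Pictures are saved under pics/ and viewed, at most 14 in all, crops included, and the job is handed in when it is done.

Besides the shell and the picture viewer there is one more tool, called by a JSON object that holds its "api" and its "payload", one argument or row to a line. jog_arm: Moves the arm, as the interface text tells. Its arguments: {"type":"object","properties":{"motion":{"type":"array"},"force":{"type":"number"}},"required":["motion"]}

```bash
mkdir -p pics; ls; cat > h.py <<'E'
import numpy as np, cv2
from workcell import bot
def K(c):
    f=200/np.tan(np.radians(c["vfov"])/2)
    return np.array([[f,0,c["cx"]],[0,f,c["cy"]],[0,0,1.]])
def world_map(name):
    """world xyz for each pixel (fixed or wrist camera)"""
    s=bot.read_state(); im,d=bot.read_camera(name); c=bot.get_calibration(name)
    v,u=np.mgrid[0:400,0:640]
    p=cv2.undistortPoints(np.stack([u,v],-1).reshape(-1,1,2).astype(float),K(c),np.array(c["dist"])).reshape(400,640,2)
    P=np.dstack([p[...,0]*d,p[...,1]*d,d])
    if name=="wrist":
        T=np.array(c["tool_from_camera"]); R=cv2.Rodrigues(np.array(s["tcp_rot"]))[0]
        P=(P@T[:3,:3].T+T[:3,3])@R.T+np.array(s["tool_pos"])
    else:
        R=cv2.Rodrigues(np.array(c["rvec"]))[0]; P=(P-np.array(c["tvec"]))@R
    P[d==0]=np.nan
    return im,P
E
python3 - <<'E'
from h import *
im,P=world_map("top"); cv2.imwrite("pics/top.png",im[...,::-1]); np.savez("top.npz",im=im,P=P)
im,P=world_map("scene"); cv2.imwrite("pics/scene.png",im[...,::-1]); np.savez("scene.npz",im=im,P=P)
s=bot.read_state(); print(s)
E
```

```text
pics
{'time': 0.1, 'q': array([-1.23390470e+00,  2.64666951e-01,  1.60525824e+00,  9.38554779e-06,
        1.27369746e+00, -3.69010002e-02]), 'joint_vel': array([-0.00064532,  0.00055601, -0.00275265,  0.00048983, -0.00066789,
       -0.0005541 ]), 'joint_torque': array([-6.28129292e-04, -5.16707540e+01, -3.68589056e+01, -7.05746561e-05,
        6.26421097e-03,  3.14130136e-05]), 'tool_pos': array([ 0.24625491, -0.62775926,  0.23008261]), 'tcp_rot': array([-3.08491110e+00, -5.83362355e-01,  4.62272259e-04]), 'wrist_force': array([ 0.27641011,  0.51330728, -0.51269758]), 'torque': array([-0.06389674,  0.02350616,  0.00020089]), 'grip_force': 0.0, 'width': 1.0022320982467485}
```

View pics/top.png

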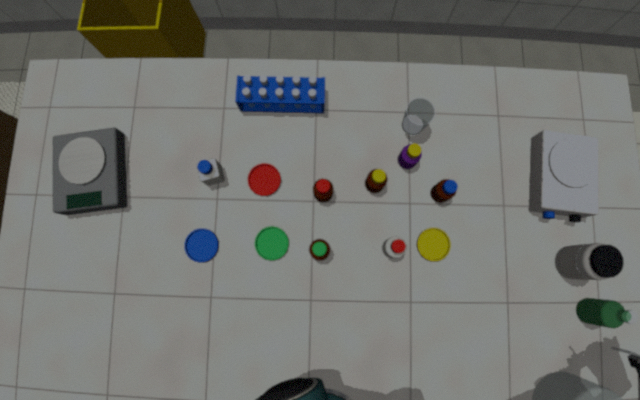

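View pics/scene.png

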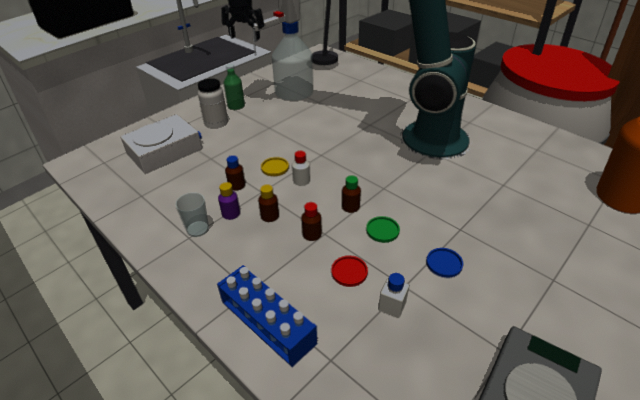

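The top view shows caps at red (323,186), yellow (378,177), blue (449,188) and green (320,248). The dishes are at red (264,180), green (272,243), blue (202,245) and yellow (433,244). The bystanders are white round (398,246), white square (205,168), purple (413,150) and the glass (415,125).

```bash
python3 - <<'E'
from h import *
t=np.load("top.npz");P=t["P"];im=t["im"];hsv=cv2.cvtColor(im,cv2.COLOR_RGB2HSV)
rough={}
def circ(n,u,v,zlo,zhi,r=26,sat=110):
    m=np.zeros((400,640),np.uint8);cv2.circle(m,(u,v),r,1,-1)
    hh=hsv[v,u,0].astype(int);dh=np.abs(hsv[...,0].astype(int)-hh);dh=np.minimum(dh,180-dh)
    k=(m>0)&(P[...,2]>zlo)&(P[...,2]<zhi)&(dh<12)&(hsv[...,1]>sat)&(hsv[...,2]>70)
    q=P[k]; (c,rad)=cv2.minEnclosingCircle(q[:,:2].astype(np.float32))
    print(n,k.sum(),"mean",q.mean(0).round(4),"circ",np.round(c,4),round(rad,4),"zmed",np.median(q[:,2]).round(4),"R",round(float(np.hypot(*c)),3))
for n,u,v in [("red",323,186),("yel",378,177),("blu",449,188),("grn",320,248),("wr",398,246),("purple",413,150),("wsq",205,168)]: circ(n,u,v,.085,.105,16)
for n,u,v in [("Dred",264,180),("Dgrn",272,243),("Dblu",202,245),("Dyel",433,244)]: circ(n,u,v,-.01,.03)
c=bot.get_calibration("wrist");print(np.round(c["tool_from_camera"],3),c["vfov"])
E
```

```text
red 152 mean [0.5814 0.0084 0.0948] circ [0.5818 0.0087] 0.0159 zmed 0.095 R 0.582
yel 148 mean [ 0.6086 -0.1199  0.0947] circ [ 0.6086 -0.1196] 0.0159 zmed 0.0948 R 0.62
blu 134 mean [ 0.5881 -0.286   0.0948] circ [ 0.5884 -0.2864] 0.0152 zmed 0.0948 R 0.654
grn 146 mean [0.4388 0.0123 0.0951] circ [0.4388 0.012 ] 0.0156 zmed 0.0952 R 0.439
wr 148 mean [ 0.4487 -0.1638  0.0955] circ [ 0.45   -0.1645] 0.016 zmed 0.0957 R 0.479
purple 140 mean [ 0.6724 -0.2034  0.095 ] circ [ 0.6731 -0.2041] 0.016 zmed 0.0951 R 0.703
wsq 132 mean [0.6212 0.2834 0.0944] circ [0.6212 0.2841] 0.0153 zmed 0.0946 R 0.683
Dred 828 mean [0.6126 0.1564 0.0053] circ [0.6111 0.1556] 0.0417 zmed 0.0044 R 0.631
Dgrn 859 mean [0.4535 0.1304 0.0054] circ [0.4534 0.1294] 0.0404 zmed 0.0047 R 0.472
Dblu 875 mean [0.444  0.3035 0.0055] circ [0.444  0.3017] 0.0416 zmed 0.0047 R 0.537
Dyel 863 mean [ 0.4596 -0.2683  0.006 ] circ [ 0.4598 -0.2667] 0.0415 zmed 0.0053 R 0.531
[[-0.    -0.966 -0.26   0.066]
 [ 1.     0.    -0.001  0.   ]
 [ 0.001 -0.26   0.966 -0.143]
 [ 0.     0.     0.     1.   ]] 68.48915690055783
```

{"api": "jog_arm", "payload": {
  "motion": [
    [1,0,0,0,-6.858],
    [1,0,0,0,-6.858],
    [1,0,0,0,-6.858],
    [1,0,0,0,-6.858],
    [1,0,0,0,-6.858],
    [1,0,0,0,-6.858],
    [1,0,0,0,-6.858],
    [1,0,0,0,-6.858],
    [1,0,0,0,-6.858],
    [1,0,0,0,-6.858]
  ],
  "force": 40
}}

```text
time: 0.93
tool_pos: [0.2463, -0.6279, 0.2304]
tcp_rot: [-2.214, -2.227, -0.001]
wrist_force: [-0.5, 0.1, 0.7]
width: 1.001
grip_force: 0.0
```

{"api": "jog_arm", "payload": {
  "motion": [
    [1,31.8,16.8,0,0],
    [1,31.8,16.8,0,0],
    [1,31.8,16.8,0,0],
    [1,31.8,16.8,0,0],
    [1,31.8,16.8,0,0],
    [1,31.8,16.8,0,0],
    [1,31.8,16.8,0,0],
    [1,31.8,16.8,0,0],
    [1,31.8,16.8,0,0],
    [1,31.8,16.8,0,0]
  ]
}}

```text
time: 1.77
tool_pos: [0.4147, -0.3086, 0.2309]
tcp_rot: [-2.221, -2.221, 0.0]
wrist_force: [-0.1, -0.4, -0.1]
width: 0.999
grip_force: 0.0
```

{"api": "jog_arm", "payload": {
  "motion": [
    [1,31.8,16.8,0,0],
    [1,31.8,16.8,0,0],
    [1,31.8,16.8,0,0],
    [1,31.8,16.8,0,0],
    [1,31.8,16.8,0,0],
    [1,31.8,16.8,0,0],
    [1,31.8,16.8,0,0],
    [1,31.8,16.8,0,0],
    [1,15.9,8.4,0,0],
    [1,0,0,0,0]
  ]
}}

```text
time: 2.6
tool_pos: [0.5584, -0.0366, 0.2307]
tcp_rot: [-2.216, -2.225, -0.002]
wrist_force: [0.6, -0.8, -0.1]
width: 0.998
grip_force: 0.0
```

{"api": "jog_arm", "payload": {
  "motion": [
    [1,22.5,11.7,0,0],
    [1,22.5,11.7,0,0],
    [1,0,0,0,0]
  ]
}}

```text
time: 2.85
tool_pos: [0.5816, 0.0072, 0.2309]
tcp_rot: [-2.219, -2.223, -0.002]
wrist_force: [-0.7, 0.1, 0.8]
width: 0.999
grip_force: 0.0
```

```bash
cat >> h.py <<'E'
def look(fn):
    im,P=world_map("wrist"); cv2.imwrite("pics/"+fn,im[...,::-1]); np.savez("w.npz",im=im,P=P)
    print("tcp",bot.read_state()["tool_pos"].round(4)); hsv=cv2.cvtColor(im,cv2.COLOR_RGB2HSV)
    def blobs(k,lo,hi):
        n,l,st,ce=cv2.connectedComponentsWithStats(k.astype(np.uint8))
        for i in range(1,n):
            if st[i,4]<200: continue
            q=P[l==i]; c,r=cv2.minEnclosingCircle(q[:,:2].astype(np.float32))
            print(lo,"px",ce[i].round(),st[i,4],"hue",int(np.median(hsv[l==i][:,0])),"mean",q.mean(0).round(4),"circ",np.round(c,4),round(r,4))
    for lo,hi in [(.088,.112),(.002,.02)]:
        blobs((P[...,2]>lo)&(P[...,2]<hi)&(hsv[...,1]>120)&(hsv[...,2]>60),lo,hi)
E
python3 -c "
from h import *
look('w1.png')"
```

```text
tcp [0.5808 0.0056 0.2308]
0.088 px [174. 188.] 765 hue 67 mean [0.4417 0.014  0.0956] circ [0.4408 0.0137] 0.0158
0.088 px [319. 193.] 814 hue 1 mean [0.5836 0.0094 0.0955] circ [0.5835 0.0088] 0.0157
0.088 px [343. 306.] 620 hue 26 mean [ 0.6101 -0.1172  0.0951] circ [ 0.6104 -0.1189] 0.0156
0.002 px [509.  86.] 4095 hue 110 mean [0.8091 0.1185 0.0073] circ [0.811  0.1147] 0.098
0.002 px [346.  48.] 4573 hue 1 mean [0.6136 0.1586 0.0063] circ [0.6132 0.1566] 0.0417
0.002 px [209.  73.] 4173 hue 67 mean [0.4539 0.132  0.0064] circ [0.4553 0.1305] 0.0418
```

View pics/w1.png

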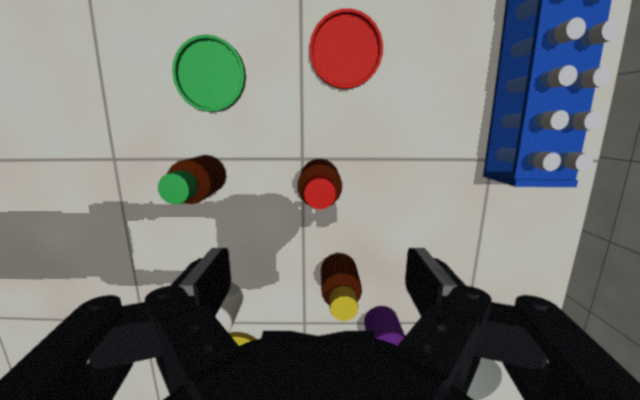

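The wrist view shows the red cap at (319,193), with the green cap to its left at (174,188). The red and green dishes are above it at (346,48) and (209,73). Both cameras agree to within 2 mm, so I'm descending on red.

{"api": "jog_arm", "payload": {
  "motion": [
    [1,2.5,1.5,35,0],
    [1,0,0,35,0],
    [1,0,0,35,0],
    [1,0,0,35,0],
    [1,0,0,35,0],
    [1,0,0,20,0],
    [1,0,0,8,0],
    [1,0,0,0,0]
  ]
}}

```text
time: 3.57
tool_pos: [0.5793, 0.0062, 0.0256]
tcp_rot: [-2.22, -2.217, 0.007]
wrist_force: [-0.0, -0.9, 0.9]
width: 1.002
grip_force: 0.0
```

{"api": "jog_arm", "payload": {
  "motion": [
    [-1,0,0,0,0],
    [-1,0,0,0,0],
    [-1,0,0,0,0],
    [-1,0,0,0,0],
    [-1,0,0,0,0],
    [-1,0,0,0,0],
    [-1,0,0,0,0],
    [-1,0,0,0,0]
  ],
  "force": 40
}}

```text
time: 4.23
tool_pos: [0.5844, 0.0072, 0.031]
tcp_rot: [2.219, 2.219, 0.004]
wrist_force: [0.4, -0.4, 7.2]
width: 0.57
grip_force: 42.3
```

{"api": "jog_arm", "payload": {
  "motion": [
    [-1,0,0,-10,0],
    [-1,0,0,-20,0],
    [-1,0,0,-30,0],
    [-1,24.5,5,0,0],
    [-1,24.5,5,0,0],
    [-1,24.5,5,0,0],
    [-1,24.5,5,0,0],
    [-1,24.5,5,0,0],
    [-1,24.5,5,0,0],
    [-1,0,0,0,0]
  ]
}}

```text
time: 5.07
tool_pos: [0.6131, 0.1588, 0.0893]
tcp_rot: [-2.218, -2.224, -0.005]
wrist_force: [0.5, 0.2, -1.9]
width: 0.573
grip_force: 42.0
```

{"api": "jog_arm", "payload": {
  "motion": [
    [-1,0,0,0,0],
    [-1,0,0,20,0],
    [-1,0,0,20,0],
    [-1,0,0,8,0],
    [-1,0,0,4,0],
    [-1,0,0,0,0],
    [-1,0,0,0,0]
  ]
}}

```text
time: 5.65
tool_pos: [0.6126, 0.1538, 0.0369]
tcp_rot: [2.222, 2.22, 0.001]
wrist_force: [-0.5, 0.8, -2.3]
width: 0.571
grip_force: 42.0
```

{"api": "jog_arm", "payload": {
  "motion": [
    [-1,0,0,1,0],
    [-1,0,0,1,0],
    [-1,0,0,1,0],
    [-1,0,0,0,0],
    [-1,0,0,0,0]
  ]
}}

```text
time: 6.07
tool_pos: [0.613, 0.1543, 0.035]
tcp_rot: [2.221, 2.221, 0.002]
wrist_force: [-2.6, -1.5, 4.7]
width: 0.568
grip_force: 42.6
```

```bash
cat >> h.py <<'E'
def capz(fn=None):
    """bottle in hand: compare from the fixed cameras"""
    im,P=world_map("scene")
    if fn: cv2.imwrite("pics/"+fn,cv2.resize(im[...,::-1],None,fx=1.25,fy=1.25))
    f=[]
    for _ in range(6): bot.read_camera("top"); s=bot.read_state(); f.append(np.r_[s["tool_pos"]*1000,s["wrist_force"]])
    print(np.mean(f,0).round(1))
E
python3 -c "
from h import *
capz('s1.png')"
```

```text
[613.  154.3  35.   -2.4  -1.2   5.2]
```

View pics/s1.png

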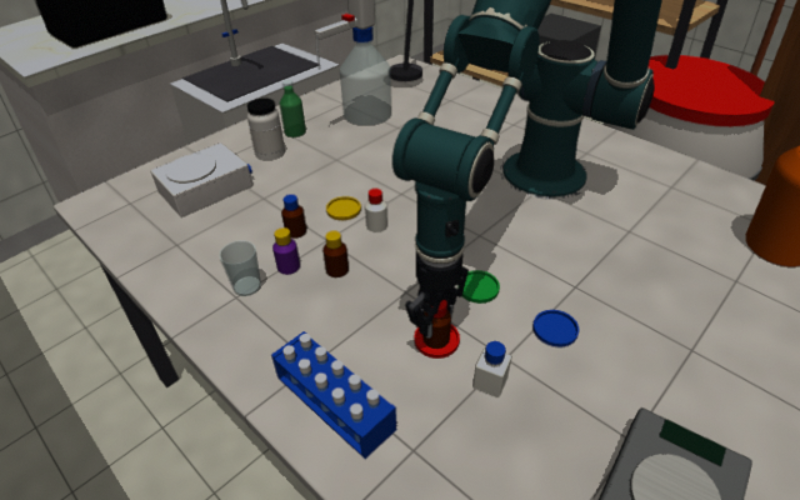

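The scene view shows the red-capped bottle upright in the red dish at about (437,335). The wrist now reads +5 N upward, so it is in contact with the floor, and I'm releasing.

{"api": "jog_arm", "payload": {
  "motion": [
    [1,0,0,0,0],
    [1,0,0,0,0],
    [1,0,0,0,0],
    [1,0,0,0,0],
    [1,0,0,0,0],
    [1,0,0,-10,0],
    [1,0,0,-30,0],
    [1,0,0,-40,0],
    [1,0,0,-40,0]
  ]
}}

```text
time: 7.17
tool_pos: [0.6109, 0.1541, 0.1536]
tcp_rot: [-2.22, -2.22, 0.004]
wrist_force: [0.7, 0.0, 0.1]
width: 1.002
grip_force: 0.0
```

{"api": "jog_arm", "payload": {
  "motion": [
    [1,0,0,-30,0],
    [1,-34,-1.9,0,0],
    [1,-34,-1.9,0,0],
    [1,-34,-1.9,0,0],
    [1,-34,-1.9,0,0],
    [1,-34,-1.9,0,0],
    [1,-34,-1.9,0,0],
    [1,-34,-1.9,0,0],
    [1,-34,-1.9,0,0],
    [1,-34,-1.9,0,0]
  ]
}}

```text
time: 8.0
tool_pos: [0.5949, -0.1532, 0.1842]
tcp_rot: [2.221, 2.221, 0.001]
wrist_force: [1.1, -0.0, -0.4]
width: 0.999
grip_force: 0.0
```

{"api": "jog_arm", "payload": {
  "motion": [
    [1,-34,-1.9,0,0],
    [1,-34,-1.9,0,0],
    [1,-34,-1.9,0,0],
    [1,-32.6,-1.7,0,0],
    [1,0,0,0,0],
    [1,0,0,0,0]
  ]
}}

```text
time: 8.5
tool_pos: [0.5874, -0.2881, 0.1838]
tcp_rot: [2.225, 2.218, 0.0]
wrist_force: [-0.3, 0.1, -0.8]
width: 1.004
grip_force: 0.0
```

```bash
python3 -c "
from h import *
look('w2.png'); s=bot.read_state(); print(s['q'].round(2),s['tcp_rot'])"
```

```text
tcp [ 0.5875 -0.2867  0.1836]
0.088 px [130.  44.] 1570 hue 1 mean [ 0.4514 -0.1643  0.0957] circ [ 0.4503 -0.1641] 0.0162
0.088 px [431.  99.] 1434 hue 28 mean [ 0.6732 -0.2039  0.0955] circ [ 0.6737 -0.2039] 0.0158
0.088 px [320. 204.] 1118 hue 110 mean [ 0.5896 -0.2852  0.0955] circ [ 0.5896 -0.2862] 0.0158
0.002 px [201. 167.] 4573 hue 27 mean [ 0.4591 -0.2664  0.0065] circ [ 0.4605 -0.2662] 0.042
[-0.49  0.26  1.7   0.    1.18 -0.49] [-2.22333165e+00 -2.21924770e+00 -7.03642244e-04]
```

View pics/w2.png

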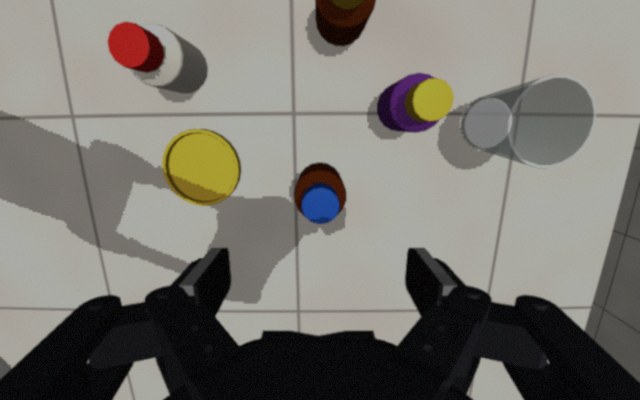

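The wrist view shows the blue cap centred at (320,204), with purple at (431,99) and the yellow dish at (201,167). The offset is about 1.5 mm.

{"api": "jog_arm", "payload": {
  "motion": [
    [1,0.5,1.5,35,0],
    [1,0,0,35,0],
    [1,0,0,35,0],
    [1,0,0,30,0],
    [1,0,0,15,0],
    [1,0,0,5.5,0],
    [1,0,0,0,0],
    [-1,0,0,0,0],
    [-1,0,0,0,0],
    [-1,0,0,0,0]
  ]
}}

```text
time: 9.38
tool_pos: [0.5908, -0.2862, 0.0302]
tcp_rot: [2.219, 2.219, 0.002]
wrist_force: [-1.2, -0.2, 0.6]
width: 0.606
grip_force: 0.3
```

{"api": "jog_arm", "payload": {
  "motion": [
    [-1,0,0,0,0],
    [-1,0,0,0,0],
    [-1,0,0,0,0],
    [-1,0,0,0,0],
    [-1,0,0,0,0],
    [-1,0,0,-10,0],
    [-1,0,0,-25,0],
    [-1,0,0,-35,0],
    [-1,0,0,-35,0],
    [-1,0,0,-20,0]
  ]
}}

```text
time: 10.22
tool_pos: [0.5907, -0.2866, 0.1579]
tcp_rot: [2.218, 2.218, 0.002]
wrist_force: [1.3, -0.4, 0.2]
width: 0.572
grip_force: 41.8
```

{"api": "jog_arm", "payload": {
  "motion": [
    [-1,20,-5,0,0],
    [-1,31,-7.7,0,0],
    [-1,31,-7.7,0,0],
    [-1,31,-7.7,0,0],
    [-1,31,-7.7,0,0],
    [-1,31,-7.7,0,0],
    [-1,31,-7.7,0,0],
    [-1,31,-7.7,0,0],
    [-1,31,-7.7,0,0],
    [-1,31,-7.7,0,0]
  ]
}}

```text
time: 11.05
tool_pos: [0.5141, 0.0145, 0.1534]
tcp_rot: [2.222, 2.221, 0.001]
wrist_force: [0.7, -0.1, -1.3]
width: 0.572
grip_force: 41.7
```

{"api": "jog_arm", "payload": {
  "motion": [
    [-1,31,-7.7,0,0],
    [-1,31,-7.7,0,0],
    [-1,31,-7.7,0,0],
    [-1,31,-7.7,0,0],
    [-1,31,-7.7,0,0],
    [-1,31,-7.7,0,0],
    [-1,31,-7.7,0,0],
    [-1,31,-7.7,0,0],
    [-1,31,-7.7,0,0],
    [-1,10,-2.5,0,0]
  ]
}}

```text
time: 11.88
tool_pos: [0.442, 0.3058, 0.1537]
tcp_rot: [-2.218, -2.223, -0.003]
wrist_force: [0.7, 0.3, -0.5]
width: 0.572
grip_force: 41.7
```

{"api": "jog_arm", "payload": {
  "motion": [
    [-1,0,0,0,0],
    [-1,0,0,0,0],
    [-1,0,0,0,0]
  ]
}}

```text
time: 12.13
tool_pos: [0.4432, 0.3013, 0.1528]
tcp_rot: [2.221, 2.221, -0.001]
wrist_force: [0.4, -1.0, -1.3]
width: 0.572
grip_force: 41.7
```

```bash
python3 -c "
from h import *
look('w3.png'); s=bot.read_state(); print(s['q'].round(2),s['tcp_rot'])"
```

```text
tcp [0.4433 0.301  0.1528]
0.088 px [555. 237.] 1318 hue 110 mean [0.6211 0.2872 0.0951] circ [0.6228 0.2862] 0.0165
0.002 px [320. 179.] 3699 hue 110 mean [0.4457 0.3144 0.0061] circ [0.4452 0.3044] 0.0413
0.002 px [623. 326.] 2460 hue 110 mean [0.8112 0.1352 0.0071] circ [0.8167 0.1356] 0.0912
[ 0.55  0.07  1.98 -0.    1.09  0.55] [ 2.22247106e+00  2.21984064e+00 -8.90667577e-04]
```

View pics/w3.png

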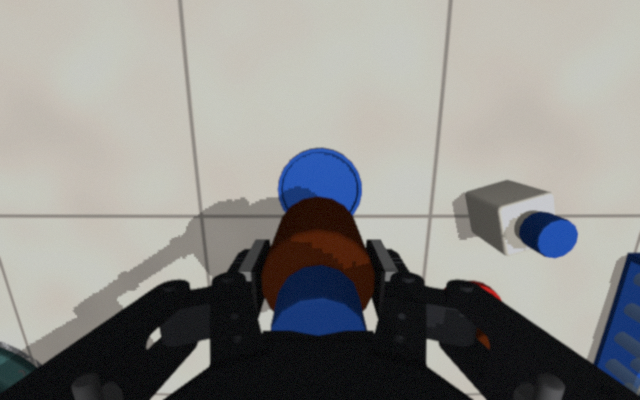

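The wrist view shows the blue-capped bottle held upright at about (320,265), above the blue dish at (320,185). I'm lowering it after a 2 mm correction.

{"api": "jog_arm", "payload": {
  "motion": [
    [-1,2,1.4,15,0],
    [-1,0,0,30,0],
    [-1,0,0,30,0],
    [-1,0,0,25,0],
    [-1,0,0,12,0],
    [-1,0,0,5,0],
    [-1,0,0,0,0],
    [-1,0,0,0,0],
    [-1,0,0,1,0],
    [-1,0,0,1,0]
  ]
}}

```text
time: 13.02
tool_pos: [0.4456, 0.3046, 0.0348]
tcp_rot: [2.222, 2.22, 0.003]
wrist_force: [-0.2, -0.3, -1.5]
width: 0.57
grip_force: 41.8
```

{"api": "jog_arm", "payload": {
  "motion": [
    [-1,0,0,1,0],
    [-1,0,0,0,0],
    [-1,0,0,0,0]
  ]
}}

```text
time: 13.27
tool_pos: [0.4456, 0.3047, 0.0345]
tcp_rot: [2.221, 2.221, 0.003]
wrist_force: [-1.0, -1.5, 7.4]
width: 0.568
grip_force: 42.5
```

{"api": "jog_arm", "payload": {
  "motion": [
    [1,0,0,0,0],
    [1,0,0,0,0],
    [1,0,0,0,0],
    [1,0,0,0,0],
    [1,0,0,0,0],
    [1,0,0,-10,0],
    [1,0,0,-30,0],
    [1,0,0,-40,0],
    [1,0,0,-40,0],
    [1,0,0,-30,0]
  ]
}}

```text
time: 14.1
tool_pos: [0.4453, 0.3048, 0.1868]
tcp_rot: [2.221, 2.221, 0.005]
wrist_force: [0.6, 0.7, -0.0]
width: 0.997
grip_force: 0.0
```

{"api": "jog_arm", "payload": {
  "motion": [
    [1,-32.5,12.6,0,0],
    [1,-32.5,12.6,0,0],
    [1,-32.5,12.6,0,0],
    [1,-32.5,12.6,0,0],
    [1,-32.5,12.6,0,0],
    [1,-32.5,12.6,0,0],
    [1,-32.5,12.6,0,0],
    [1,-32.5,12.6,0,0],
    [1,-32.5,12.6,0,0],
    [1,-32.5,12.6,0,0]
  ]
}}

```text
time: 14.93
tool_pos: [0.5709, -0.0224, 0.1837]
tcp_rot: [2.221, 2.221, 0.001]
wrist_force: [-0.2, 0.6, 0.5]
width: 1.0
grip_force: 0.0
```

{"api": "jog_arm", "payload": {
  "motion": [
    [1,-32.5,12.6,0,0],
    [1,-32.5,12.6,0,0],
    [1,-32.5,12.6,0,0],
    [1,0,0,0,0],
    [1,0,0,0,0],
    [1,0,0,0,0]
  ]
}}

```text
time: 15.43
tool_pos: [0.608, -0.1181, 0.1829]
tcp_rot: [-2.222, -2.22, -0.0]
wrist_force: [-0.8, 0.5, 0.3]
width: 0.995
grip_force: 0.0
```

```bash
python3 -c "
from h import *
look('w4.png')"
```

```text
tcp [ 0.6078 -0.1174  0.1829]
0.088 px [87. 34.] 1447 hue 67 mean [0.4414 0.0127 0.0959] circ [0.4409 0.013 ] 0.0159
0.088 px [321. 209.] 1139 hue 27 mean [ 0.6105 -0.1186  0.0954] circ [ 0.6106 -0.1197] 0.0159
0.088 px [138. 257.] 1030 hue 1 mean [ 0.4519 -0.1624  0.0952] circ [ 0.4501 -0.1639] 0.0163
0.088 px [391. 297.] 924 hue 26 mean [ 0.6737 -0.2011  0.095 ] circ [ 0.6741 -0.2032] 0.0161
0.002 px [521.  23.] 1393 hue 110 mean [0.8089 0.0466 0.0073] circ [0.8122 0.0427] 0.0314
0.002 px [225. 311.] 321 hue 26 mean [ 0.4915 -0.2767  0.0077] circ [ 0.4908 -0.2729] 0.0247
```

View pics/w4.png

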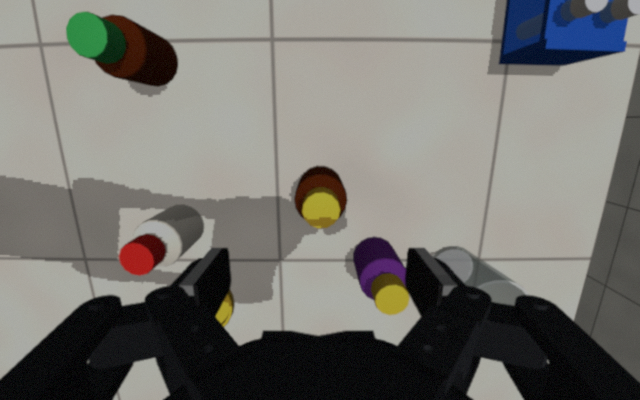

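The wrist view shows the amber yellow-capped bottle at (321,209). The purple one at (391,297) is clear of the fingers, so I'm grasping the amber one.

{"api": "jog_arm", "payload": {
  "motion": [
    [1,-1.7,2,35,0],
    [1,0,0,35,0],
    [1,0,0,35,0],
    [1,0,0,30,0],
    [1,0,0,15,0],
    [1,0,0,5,0],
    [1,0,0,0,0],
    [-1,0,0,0,0],
    [-1,0,0,0,0],
    [-1,0,0,0,0]
  ]
}}

```text
time: 16.32
tool_pos: [0.612, -0.12, 0.0301]
tcp_rot: [2.219, 2.22, 0.003]
wrist_force: [-0.8, -0.3, -0.1]
width: 0.607
grip_force: 0.5
```

{"api": "jog_arm", "payload": {
  "motion": [
    [-1,0,0,0,0],
    [-1,0,0,0,0],
    [-1,0,0,0,0],
    [-1,0,0,0,0],
    [-1,0,0,0,0],
    [-1,0,0,-10,0],
    [-1,0,0,-25,0],
    [-1,0,0,-35,0],
    [-1,0,0,-35,0],
    [-1,0,0,-20,0]
  ]
}}

```text
time: 17.15
tool_pos: [0.6121, -0.1204, 0.1579]
tcp_rot: [2.218, 2.218, 0.005]
wrist_force: [1.2, 0.1, -0.5]
width: 0.575
grip_force: 41.9
```

{"api": "jog_arm", "payload": {
  "motion": [
    [-1,-15,-15,0,0],
    [-1,-22,-22,0,0],
    [-1,-22,-22,0,0],
    [-1,-22,-22,0,0],
    [-1,-22,-22,0,0],
    [-1,-22,-22,0,0],
    [-1,-22,-24.5,0,0],
    [-1,0,0,0,0],
    [-1,0,0,0,0],
    [-1,0,0,0,0]
  ]
}}

```text
time: 17.98
tool_pos: [0.4609, -0.267, 0.1534]
tcp_rot: [2.222, 2.22, 0.001]
wrist_force: [-0.4, 0.3, -1.6]
width: 0.57
grip_force: 41.9
```

```bash
python3 -c "
from h import *
look('w5.png')"
```

```text
tcp [ 0.4613 -0.2667  0.1533]
0.088 px [300.  65.] 2021 hue 1 mean [ 0.45   -0.1648  0.0956] circ [ 0.4498 -0.1647] 0.0158
0.088 px [619. 131.] 1683 hue 26 mean [ 0.67   -0.204   0.0946] circ [ 0.6729 -0.2046] 0.0163
0.002 px [316. 180.] 3495 hue 28 mean [ 0.4601 -0.255   0.0061] circ [ 0.4603 -0.2664] 0.0414
```

View pics/w5.png

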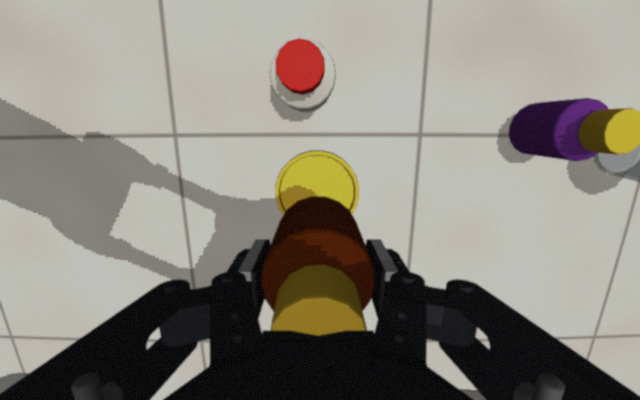

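The wrist view shows the yellow-capped amber bottle held over the yellow dish at (316,185), aligned to within 1 mm. White round is clear at (300,65).

{"api": "jog_arm", "payload": {
  "motion": [
    [-1,0,-0.5,15,0],
    [-1,0,0,30,0],
    [-1,0,0,30,0],
    [-1,0,0,25,0],
    [-1,0,0,12,0],
    [-1,0,0,5,0],
    [-1,0,0,0,0],
    [-1,0,0,0,0],
    [-1,0,0,1,0],
    [-1,0,0,1,0]
  ]
}}

```text
time: 18.87
tool_pos: [0.4615, -0.2673, 0.0348]
tcp_rot: [2.219, 2.22, 0.001]
wrist_force: [-0.5, 0.1, -1.3]
width: 0.575
grip_force: 42.0
```

{"api": "jog_arm", "payload": {
  "motion": [
    [-1,0,0,1,0],
    [-1,0,0,0,0],
    [-1,0,0,0,0]
  ]
}}

```text
time: 19.12
tool_pos: [0.4614, -0.2673, 0.0344]
tcp_rot: [2.22, 2.22, 0.001]
wrist_force: [-1.3, 1.0, 6.9]
width: 0.572
grip_force: 42.6
```

{"api": "jog_arm", "payload": {
  "motion": [
    [1,0,0,0,0],
    [1,0,0,0,0],
    [1,0,0,0,0],
    [1,0,0,0,0],
    [1,0,0,0,0],
    [1,0,0,-10,0],
    [1,0,0,-30,0],
    [1,0,0,-40,0],
    [1,0,0,-40,0],
    [1,0,0,-30,0]
  ]
}}

```text
time: 19.95
tool_pos: [0.4611, -0.2674, 0.1868]
tcp_rot: [2.219, 2.219, 0.001]
wrist_force: [0.7, -0.4, 0.5]
width: 1.0
grip_force: 0.0
```

{"api": "jog_arm", "payload": {
  "motion": [
    [1,0,0,0,0],
    [1,31,-2.3,0,0],
    [1,31,-2.3,0,0],
    [1,31,-2.3,0,0],
    [1,31,-2.3,0,0],
    [1,31,-2.3,0,0],
    [1,31,-2.3,0,0],
    [1,31,-2.3,0,0],
    [1,31,-2.3,0,0],
    [1,31,-2.3,0,0]
  ]
}}

```text
time: 20.78
tool_pos: [0.439, 0.0135, 0.183]
tcp_rot: [2.222, 2.221, 0.0]
wrist_force: [-0.5, -0.4, 1.0]
width: 1.001
grip_force: 0.0
```

{"api": "jog_arm", "payload": {
  "motion": [
    [1,0,0,0,0],
    [1,0,0,0,0],
    [1,0,0,0,0]
  ]
}}

```text
time: 21.03
tool_pos: [0.4396, 0.0119, 0.1829]
tcp_rot: [2.22, 2.222, -0.0]
wrist_force: [0.2, 1.2, 0.0]
width: 1.0
grip_force: 0.0
```

```bash
python3 -c "
from h import *
look('w6.png')"
```

```text
tcp [0.4396 0.0115 0.1829]
0.088 px [562.  17.] 1373 hue 1 mean [0.612  0.1532 0.0995] circ [0.6124 0.1552] 0.0163
0.088 px [318. 205.] 1098 hue 67 mean [0.4401 0.0142 0.0956] circ [0.4401 0.0132] 0.016
0.002 px [479.  47.] 2438 hue 1 mean [0.6016 0.154  0.0074] circ [0.6124 0.157 ] 0.0422
0.002 px [333.  69.] 5611 hue 67 mean [0.4547 0.1322 0.006 ] circ [0.4548 0.1307] 0.0414
0.002 px [635. 166.] 310 hue 110 mean [0.7998 0.0361 0.0065] circ [0.8011 0.0437] 0.0264
```

{"api": "jog_arm", "payload": {
  "motion": [
    [1,1.5,0.5,35,0],
    [1,0,0,35,0],
    [1,0,0,35,0],
    [1,0,0,30,0],
    [1,0,0,15,0],
    [1,0,0,5,0],
    [1,0,0,0,0],
    [-1,0,0,0,0],
    [-1,0,0,0,0],
    [-1,0,0,0,0]
  ]
}}

```text
time: 21.92
tool_pos: [0.4418, 0.0133, 0.0295]
tcp_rot: [2.22, 2.219, 0.004]
wrist_force: [0.7, -0.3, -0.4]
width: 0.606
grip_force: 0.2
```

{"api": "jog_arm", "payload": {
  "motion": [
    [-1,0,0,0,0],
    [-1,0,0,0,0],
    [-1,0,0,0,0],
    [-1,0,0,0,0],
    [-1,0,0,0,0],
    [-1,0,0,-10,0],
    [-1,0,0,-25,0],
    [-1,0,0,-35,0],
    [-1,0,0,-35,0],
    [-1,0,0,-20,0]
  ]
}}

```text
time: 22.75
tool_pos: [0.4417, 0.0137, 0.1572]
tcp_rot: [2.219, 2.219, 0.006]
wrist_force: [1.4, 0.8, -0.6]
width: 0.568
grip_force: 41.9
```

{"api": "jog_arm", "payload": {
  "motion": [
    [-1,15,1.9,0,0],
    [-1,20.4,2.5,0,0],
    [-1,20.4,2.5,0,0],
    [-1,20.4,2.5,0,0],
    [-1,20.4,2.5,0,0],
    [-1,20.4,2.5,0,0],
    [-1,0,0,0,0],
    [-1,0,0,0,0],
    [-1,0,0,0,0]
  ]
}}

```text
time: 23.5
tool_pos: [0.4541, 0.1304, 0.153]
tcp_rot: [2.22, 2.222, -0.001]
wrist_force: [-0.3, -0.4, -0.7]
width: 0.569
grip_force: 41.8
```

```bash
python3 -c "
from h import *
look('w7.png')"
```

```text
tcp [0.4542 0.13   0.1529]
0.088 px [540. 185.] 1856 hue 1 mean [0.6096 0.1566 0.0982] circ [0.6125 0.1553] 0.0164
0.002 px [307.  25.] 2462 hue 110 mean [0.4449 0.282  0.0072] circ [0.4454 0.2987] 0.0409
0.002 px [467. 160.] 2586 hue 1 mean [0.6014 0.1631 0.0074] circ [0.6123 0.1573] 0.0421
0.002 px [318. 180.] 3530 hue 67 mean [0.4549 0.1424 0.006 ] circ [0.4546 0.1316] 0.0411
0.002 px [630. 259.] 1306 hue 110 mean [0.804  0.0539 0.0074] circ [0.8108 0.0703] 0.0553
```

View pics/w7.png

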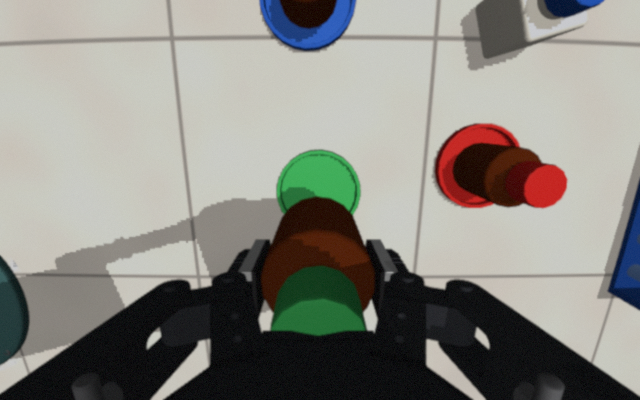

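The wrist view shows the green-capped bottle over the green dish at (318,185). The red bottle is upright in its dish at (545,186), so I'm lowering the green one.

{"api": "jog_arm", "payload": {
  "motion": [
    [-1,1,0.5,15,0],
    [-1,0,0,30,0],
    [-1,0,0,30,0],
    [-1,0,0,25,0],
    [-1,0,0,12,0],
    [-1,0,0,5,0],
    [-1,0,0,0,0],
    [-1,0,0,0,0],
    [-1,0,0,1,0],
    [-1,0,0,1,0]
  ]
}}

```text
time: 24.38
tool_pos: [0.456, 0.1315, 0.0347]
tcp_rot: [2.221, 2.22, 0.003]
wrist_force: [1.0, 0.1, -2.0]
width: 0.572
grip_force: 41.8
```

{"api": "jog_arm", "payload": {
  "motion": [
    [-1,0,0,1,0],
    [-1,0,0,0,0],
    [-1,0,0,0,0]
  ]
}}

```text
time: 24.63
tool_pos: [0.4558, 0.1316, 0.0337]
tcp_rot: [2.221, 2.221, 0.002]
wrist_force: [-1.5, -1.3, 6.0]
width: 0.565
grip_force: 42.4
```

Contact again. I'm releasing, then retreating up and to free space.

{"api": "jog_arm", "payload": {
  "motion": [
    [1,0,0,0,0],
    [1,0,0,0,0],
    [1,0,0,0,0],
    [1,0,0,0,0],
    [1,0,0,0,0],
    [1,0,0,-10,0],
    [1,0,0,-30,0],
    [1,0,0,-40,0],
    [1,0,0,-40,0],
    [1,0,0,-30,0]
  ]
}}

```text
time: 25.47
tool_pos: [0.4559, 0.1318, 0.1868]
tcp_rot: [2.22, 2.22, 0.005]
wrist_force: [1.5, 1.0, 0.6]
width: 1.0
grip_force: 0.0
```

{"api": "jog_arm", "payload": {
  "motion": [
    [1,-30,0,-10,0],
    [1,-30,0,-10,0],
    [1,-30,0,-10,0],
    [1,-30,0,-10,0],
    [1,0,0,0,0],
    [1,0,0,0,0],
    [1,0,0,0,0]
  ]
}}

```text
time: 26.05
tool_pos: [0.4549, 0.0118, 0.223]
tcp_rot: [-2.222, -2.22, -0.001]
wrist_force: [-0.2, 0.2, 0.1]
width: 1.002
grip_force: 0.0
```

```bash
python3 - <<'E'
from h import *
im,_=world_map("scene"); im2,_=world_map("top")
cv2.imwrite("pics/end.png",np.hstack([cv2.resize(im[100:340,180:510],None,fx=1.2,fy=1.2),cv2.resize(im2[100:300,170:500],None,fx=1.2,fy=1.44)])[...,::-1])
E
```

```text
(no output)
```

View pics/end.png

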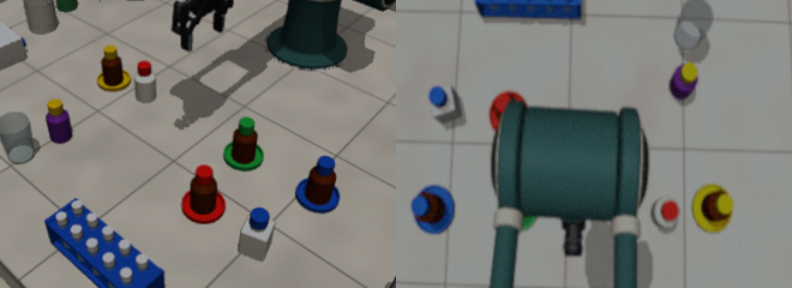

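The final views show all four amber bottles upright in their matching dishes: yellow (113,70), green (245,145), red (204,195) and blue (320,185). The white bottles are standing where they were and the gripper is empty, so I'm handing in.

```bash
python3 -c "
from workcell import bot
print(bot.finish_job())"
```

```text
the job is handed in; nothing more can be done
None
```

All four amber bottles are standing upright in the dishes matching their caps, both white bottles were left where they stood, the gripper is empty, and the job was handed in at about 26 s.

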